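# Key the toothbrush rack onto its stand

### The job

Put the blue toothbrush rack back on its stand: lower it over the steel spindle, then turn it gently while it rests on the shoulder until the tab underneath drops into the keyway, so that the rack sits fully home and level, and let go of it. The keyway is somewhere counter-clockwise of the stand's orange mark; find it by feel, never pushing or twisting the rack against the stand with more than 40 N, and leave the other things where they are.

Things in the scene. Friction and masses are not known exactly. Their poses are not given: they have to be found in the camera images.
- rack_grip (a point): Loose toothbrush rack, 0.2 kg. This point: on its upright bore axis, mid-boss, 40 mm above its feet's bottom; z up, x to the yellow dot. The boss to grip is a grey square block 46 x 46 mm, 36 mm tall, flats parallel to x and y (grip either pair), its top 12 mm above this point, its foot 24 mm below. A plain round bore of 20.6 mm runs through boss and plate.
- rack: The same rack; origin on the bore axis at the bottom of its feet, same axes. Under the boss is a blue plate 124 (x) x 64 (y) x 6 mm with four brush holes, its underside 10 mm above the origin, on two 10 mm high foot strips under its short ends (|x| 53 to 59 mm).
- rack_tab (a point): Centre of the lower end of the rack's brass tab, under the plate, 17 mm from the bore axis along rack +x (below the yellow dot's side), 2 mm above the feet's bottom. Tab: 7.5 mm wide, 12 to 22 mm from the axis, standing 8 mm out of the plate's underside.
- stand: Fixed stand: dark round base 100 mm diameter, 16 mm thick; origin centre of its underside, z up, x to the orange mark on its rim. On it a steel core: shoulder 48 mm diameter, 14 mm tall, with one radial keyway, 10 mm wide, 14 mm deep, open above and outside. The core is clamped; its angle is not measured: the keyway points 0.2 to 1.2 rad counter-clockwise (from above) of the mark.
- shoulder (a point): Centre of the shoulder's top, on the spindle axis, 30 mm above the shelf; axes of the stand. With the tab riding on the shoulder rack_grip is 38 mm above this point; with the tab in the keyway (1.25 mm play each side) the plate lies on the shoulder and rack_grip is 30 mm above it.
- spindle_tip (a point): Top of the plain upright spindle in the middle of the shoulder, on its axis, 75 mm above the shelf; axes of the stand. Spindle 18 mm diameter; its last 8 mm taper to 8 mm diameter.
- dispenser: Bystander: empty clear foaming dispenser, 60 mm diameter, 149 mm tall; origin at the centre of its underside.
- nailbrush: Bystander: wooden nail brush 90 x 36 mm, 43 mm tall, long along its x; origin at the centre of its underside.
- tin: Bystander: closed steel tin, 74 mm diameter, 34 mm tall; origin at the centre of its underside.
- brushcase: Bystander: clear travel case with a yellow toothbrush, 34 x 205 x 24 mm, long along its y; origin at the centre of its underside.
- tumbler: Bystander: blue ceramic tumbler, 72 mm diameter, 95 mm tall; origin at the centre of its underside.
- jar: Bystander: amber jar, 60 mm diameter, 65 mm tall; origin at the centre of its underside.
Mind the look-alikes: they are no part of the job. What is shaped like the stand but pink or red is not meant.

How it is judged:
On the way, in this order (a step that is already met when the one before it is completed fails the run):
1. the rack is threaded on the spindle, its tab still above the keyway (horizontal distance between rack_grip and spindle_tip below 0.006 m and z of rack_grip in the frame of stand below 0.097 m), for 0.05 s.
2. the tab has dropped into the keyway and the plate lies on the shoulder (horizontal distance between rack_grip and spindle_tip below 0.004 m and z of rack_grip in the frame of stand below 0.0625 m), for 0.2 s.
At the end, for the whole second after the job is handed in: The rack is on the spindle (bore axis within 4 mm of the spindle axis) with its tab in the keyway, its plate lying on the shoulder (rack_grip 60 mm above the shelf, within 2.5 mm), level within 0.06 rad, at rest and released (all of step 2 and z of rack_grip in the frame of stand above 0.0575 m and angle between rack's own z axis and vertical below 0.06 rad and linear speed of rack below 0.01 m/s and contact force between the fingers and rack below 0.05 N); the robot touches nothing.
It fails at once if the rack is pushed or twisted against the stand with more than 40 N (contact force between rack and stand above 40 N).
It fails at once if another thing on the shelf is pushed more than 20 mm or tipped (distance of any of dispenser, nailbrush, tin, brushcase, tumbler, jar from where it was at the start of the episode above 0.02 m or angle between any of dispenser, nailbrush, tin, brushcase, tumbler, jar's own z axis and vertical above 0.3 rad).
It also fails if it takes over 58 s, if anything falls off the work surface, if the arm or the gripper's body presses on something with over 40 N, if the wrist force passes 120 N, or if a joint passes its speed limit or range.

### The arm

A 6-joint arm with a two-finger parallel gripper is mounted at the origin on the work surface. World frame = base frame: x ahead of the robot, y to its left, z up, the work surface at z = 0. Lengths are in m, angles in rad, forces in N, time in s.
With the tool pointing down it reaches from about 0.35 to 0.775 m from the base axis. Payload 7.3 kg.
Tool frame: the origin (TCP) lies midway between the tips of the shut fingers; the grasp point (between the pads) lies 19 mm behind it; z points along the fingers, y is the direction in which the jaws open and shut (so a half turn about z gives the same grasp; the last joint's range is limited). The gripper opens to 92 mm and grips with 3 to 60 N. Pads are 19 mm wide; open, the fingers measure 130 mm over their backs; the gripper's body (75 mm by 190 mm) begins 47 mm behind the grasp point.
Start: joints at [-1.48, 0.342, 1.524, -0, 1.275, -0.146], TCP at [0.123, -0.51, 0.227] pointing down, gripper open.
Joint ranges: [-2.53, 2.53], [-0.77, 2.02], [0.04, 2.7], [-1, 4.14], [0.28, 2.66], [-3.11, 3.11]. Speed limits (rad/s): [2.57, 2.57, 3.14, 3.14, 3.14, 3.14].

### API

Orientations are given as [roll, pitch, yaw] about the fixed x, y, z axes, in that order (R = Rz(yaw) Ry(pitch) Rx(roll)).
In Python, from cell import status, eyes, job gives the robot as it stands.
- The arm moves only by the tool jog_arm, never from a script. Its argument "series" is a list of rows, each a list of 3 entries, a list of its own where there are three numbers: the gripper command: -1 is shut, 1 is fully open, values between are in proportion, then the shift along the tool's x, y, z in m, then the turn, a rotation vector about the tool's x, y, z in rad. In form: [[grip, [x, y, z], [ax, ay, az]], ...]. A call has 1 to 12 rows; each row is the pose to reach, as a shift and turn from the pose commanded when the call began, along the tool's axes at that moment; what a row does not reach only later rows make up. A row lasts 1/12 s, in which the tool goes at most 41.7 mm and 7.16 degrees, less where a joint would pass 70% of its speed; a pose out of reach is approached as far as the arm can. A call with a gripper value outside its range is refused whole. The fingers move at their own pace and stop on an object; "squeeze" is the grip in N (left out, the last holds). Time passes only in rows, so rows that repeat a pose let the fingers close. It gives the time, the measured TCP pose, the force and the opening at its end, in the units of the state.
- status.observe(): the state, without advancing time (a new reading comes with each control period).
- eyes.read_camera(name): name is "side" or "top"; returns a dict with "img" (384x512x3 uint8, red, green, blue), "range_z" (384x512 float32, m along the optical axis (not along the pixel's ray), 0 where there is no reading), "camera_matrix" (3x3 intrinsics, pixels), "T" (4x4, takes a point from camera to world coordinates). Camera axes: x right, y down, z forward; pixel columns grow to the right and rows downward; lengths in m; the calibration is good to about 2 mm. A picture is of the moment at which its call begins.
- job.hand_in(): hands the job in, once; it reports no verdict.
The state is a dict: "time": time; "qpos": joint angles; "qvel": joint speeds; "joint_efforts": joint torques, N m; "tool_pos": TCP position; "tool_rot": TCP orientation; "contact_force": force on the tool from outside, world axes, zero at the start; "torque": the same for the moment, N m; "opening": finger opening in m.
Only numpy, scipy, OpenCV 4.12 (cv2) and the standard library are available. Lean on these libraries where they do the work, as an engineer would, in place of code of your own. Each camera call takes 0.05 s, during which the arm holds its last target.

## Working session

There is one attempt and no reset: what is moved stays moved. The work goes in short steps, Python scripts to look and compute and a tool call to move; the robot and the scene stay as the last step left them, time stands still between calls to the robot, and variables do not carry over. Pictures are saved under pics/ and viewed, and the job is handed in when it is done.

Besides the shell and the picture viewer there is one more tool, called as a command line: name --argument value ..., lists and objects as JSON in quotes. jog_arm: Moves the arm, as the interface text tells. Its arguments: {"type":"object","properties":{"series":{"type":"array","items":{"type":"array"}},"squeeze":{"type":"number"}},"required":["series"]}

```bash
mkdir -p pics; ls; python3 - <<'E'
from cell import status, eyes
import cv2,numpy as np
print(status.observe())
for n in("top","side"):
    r=eyes.read_camera(n); np.savez(f"{n}0.npz",**r); cv2.imwrite(f"pics/{n}0.png",r["img"][:,:,::-1]); print(n,r["camera_matrix"],r["T"])
E
```

```text
pics
{'time': 0.0, 'qpos': array([-1.48000499e+00,  3.42715689e-01,  1.52507684e+00, -1.17151075e-05,
        1.27539935e+00, -1.45997331e-01]), 'qvel': array([ 0.00164283,  0.00137919, -0.00059547, -0.001559  ,  0.00049083,
       -0.00103181]), 'joint_efforts': array([-1.73202381e-03, -4.31250286e+01, -2.44215381e+01,  7.15850922e-02,
        5.58888889e-02, -1.26355239e-04]), 'tool_pos': array([ 0.12313512, -0.50990662,  0.22602774]), 'tool_rot': array([-3.14000881e+00, -2.21571217e-04,  2.36791916e-01]), 'contact_force': array([-0.17032765,  0.69810786,  0.49932159]), 'torque': array([ 0.01577595,  0.02539757, -0.06539443]), 'opening': 0.09213280648686248}
top [[383.19655415   0.         259.3835062 ]
 [  0.         383.19655415 191.05712192]
 [  0.           0.           1.        ]] [[ 9.32633138e-02 -9.71917770e-01  2.16050464e-01  3.40705453e-01]
 [-9.95641393e-01 -9.09511062e-02  2.06424893e-02  1.24888999e-02]
 [-4.12773493e-04 -2.17033972e-01 -9.76163964e-01  1.04134665e+00]
 [ 0.00000000e+00  0.00000000e+00  0.00000000e+00  1.00000000e+00]]
side [[427.13958993   0.         260.42440707]
 [  0.         427.13958993 193.9976433 ]
 [  0.           0.           1.        ]] [[ 0.98471274 -0.12944995  0.11654844  0.4332474 ]
 [-0.17409433 -0.75315055  0.63439374 -0.62841101]
 [ 0.00565629 -0.64498602 -0.76417344  0.87276404]
 [ 0.          0.          0.          1.        ]]
```

View pics/top0.png

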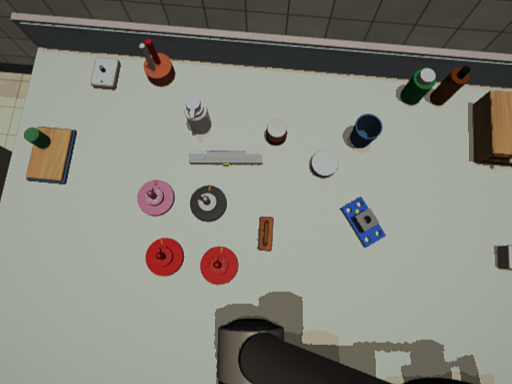

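View pics/side0.png

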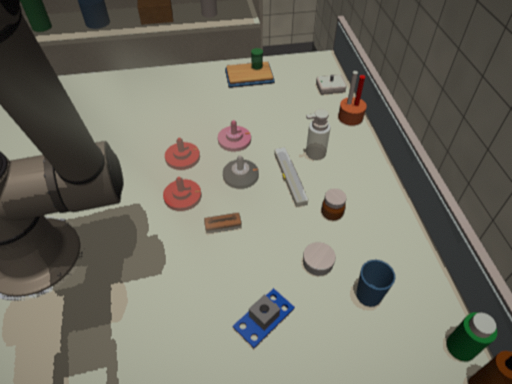

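The stand-shaped things in the top view are pink at (155,197), red at (164,257), red at (219,265) and dark with a steel core at (208,203). The dark one fits "dark round base, steel core". The rack, a blue plate with a grey boss, is at (363,221). I'll confirm both in an enlarged crop.

```bash
python3 - <<'E'
import cv2,numpy as np
a=np.load("top0.npz")["img"][:,:,::-1]; b=np.load("side0.npz")["img"][:,:,::-1]
f=lambda im,u,v:cv2.resize(im[v-32:v+32,u-32:u+32],(390,290) and (300,300),interpolation=cv2.INTER_CUBIC)
cv2.imwrite("pics/crop0.png",np.vstack([np.hstack([f(a,208,203),f(a,363,221)]),np.hstack([f(b,240,170),f(b,264,318)])]))
E
```

```text
(no output)
```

View pics/crop0.png

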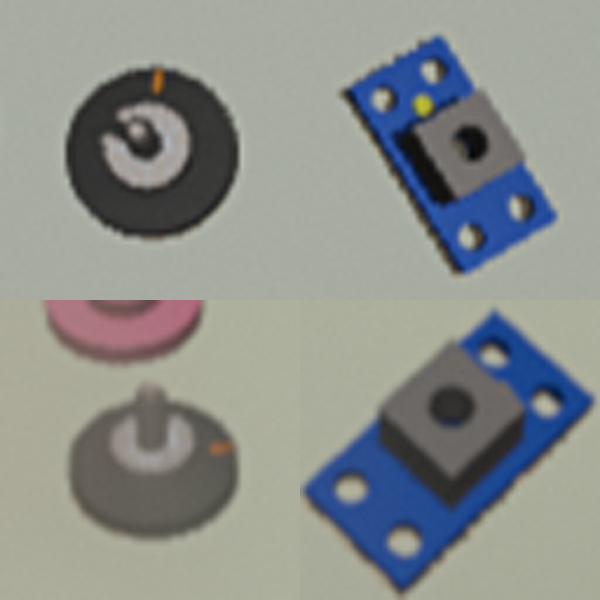

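The crop confirms the dark stand: grey-steel shoulder, orange mark at crop (158,80), and a notch visible up-left at about crop (118,130). It also confirms the rack, with its yellow dot at crop (422,104). Next I'll measure both.

```bash
cat > h.py <<'E'
import cv2,numpy as np
def proj(r,uv,z):
    uv=np.asarray(uv,float).reshape(-1,2)
    K=r["camera_matrix"];T=r["T"]
    d=np.c_[(uv[:,0]-K[0,2])/K[0,0],(uv[:,1]-K[1,2])/K[1,1],np.ones(len(uv))]@T[:3,:3].T
    o=T[:3,3]; return (o+d*((z-o[2])/d[:,2])[:,None])[:,:2]
def pix(r,P):
    P=np.atleast_2d(P);T=r["T"];K=r["camera_matrix"];c=(P-T[:3,3])@T[:3,:3];q=c@K.T;return q[:,:2]/q[:,2:]
def near(r,m,c,z,R):
    v,u=np.nonzero(m);p=proj(r,np.c_[u,v],z);k=np.hypot(*(p-c).T)<R
    o=np.zeros_like(m,np.uint8);o[v[k],u[k]]=255;return o
def hull(o):
    cs,_=cv2.findContours(o,cv2.RETR_EXTERNAL,cv2.CHAIN_APPROX_NONE);return max(cs,key=cv2.contourArea).reshape(-1,2)
def ld(n): return dict(np.load(n))
E
python3 - <<'E'
from h import *
for n,sc,rc in(("top",(208,203),(363,221)),("side",(240,174),(264,318))):
    r=ld(n+"0.npz");hsv=cv2.cvtColor(r["img"],cv2.COLOR_RGB2HSV);H,S,V=[hsv[...,i].astype(int) for i in range(3)]
    s0=proj(r,sc,.016)[0];r0=proj(r,rc,.016)[0]
    print(n,"guess",s0,r0)
    T=r["T"]
    # rack
    m=near(r,((H>100)&(H<130)&(S>140)).astype(np.uint8),r0,.016,.09)
    p=proj(r,hull(m),.016).astype(np.float32)
    R=cv2.minAreaRect(p*1000);print(" plate",R)
    y=near(r,((H>22)&(H<35)&(S>120)&(V>100)).astype(np.uint8),r0,.016,.07);
    v,u=np.nonzero(y);
    if len(u): print(" dot",proj(r,[[u.mean(),v.mean()]],.016),len(u))
    # boss top & bore
    for thr in(60,):
        g=near(r,((S<60)&(V>80)).astype(np.uint8),proj(r,rc,.052)[0],.052,.04)
        v,u=np.nonzero(g);print(" bosspix",len(u),np.unique(V[v,u])[[0,-1]])
    # stand
    o=near(r,((H<25)&(H>5)&(S>110)).astype(np.uint8),s0,.016,.06);v,u=np.nonzero(o)
    print(" mark",proj(r,[[u.mean(),v.mean()]],.016) if len(u) else None,len(u))
    print(" V rowscan",V[sc[1]+10,sc[0]-40:sc[0]+40:2])
    d=near(r,(V<(110 if n=="top" else 125)).astype(np.uint8),s0,.016,.07)
    e=cv2.fitEllipse(cv2.convexHull(hull(d)));print(" base ell",e,proj(r,e[0],.012))
    rz=r["range_z"];print(" depth at stand/rack",rz[sc[1],sc[0]],rz[rc[1],rc[0]])
E
```

```text
top guess [0.52144581 0.17034302] [ 0.511374   -0.25146386]
 plate ((510.9952087402344, -250.52035522460938), (121.36577606201172, 63.849029541015625), 35.18416976928711)
 dot [[ 0.53662641 -0.23385784]] 11
 bosspix 316 [ 81 178]
 mark [[0.56293138 0.1724872 ]] 14
 V rowscan [176 172 171 172 171 172 172 172 172 172 171 174 133  46  53  55  54  55
  55  54  55  55  57  58  58  56  58  40 155 176 171 172 172 171 174 173
 171 171 172 174]
 base ell ((208.0487823486328, 203.149169921875), (35.77172088623047, 36.73979949951172), 82.36886596679688) [[0.52175153 0.17077539]]
 depth at stand/rack 1.0085417 0.9967486
side guess [0.52137251 0.16269593] [ 0.51178592 -0.25531903]
 plate ((512.2904052734375, -251.84646606445312), (121.3784408569336, 62.1165771484375), 34.719940185546875)
 bosspix 492 [ 81 175]
 mark [[0.56312228 0.17385103]] 5
 V rowscan [172 172 171 173 171 170 171 172 171 171 170 171 171 145  97  89  95  96
  98 100 100  99  98  94  90  84  93 147 175 174 175 174 174 173 174 175
 175 174 175 175]
 base ell ((240.16648864746094, 173.3831787109375), (30.15731430053711, 36.19419860839844), 88.90767669677734) [[0.52256661 0.16859827]]
 depth at stand/rack 1.1448904 0.8647319
```

```bash
python3 - <<'E'
from h import *
ims=[]
for n in("top","side"):
    r=ld(n+"0.npz");rz=r["range_z"];K=r["camera_matrix"];T=r["T"]
    v,u=np.mgrid[:384,:512];P=np.stack([(u-K[0,2])/K[0,0]*rz,(v-K[1,2])/K[1,1]*rz,rz],-1)@T[:3,:3].T+T[:3,3]
    V=r["img"].max(-1)
    D=np.hypot(P[...,0]-.522,P[...,1]-.170)
    for lo,hi,R in((.045,.066,.03),(.066,.08,.03),(.025,.034,.03),(.012,.02,.055)):
        k=(D<R)&(P[...,2]>lo)&(P[...,2]<hi)&(rz>0);print(n,"stand",lo,k.sum(),P[k].mean(0).round(4),P[k][:,2].min().round(4),P[k][:,2].max().round(4), ((P[k].max(0)+P[k].min(0))/2).round(4))
    D=np.hypot(P[...,0]-.5115,P[...,1]+.2512)
    k=(D<.036)&(P[...,2]>.047)&(P[...,2]<.06)
    R=cv2.minAreaRect((P[k][:,:2]*1000).astype(np.float32));print(n,"boss",k.sum(),np.median(P[k][:,2]),R)
    k=(D<.08)&(P[...,2]>.012)&(P[...,2]<.02)
    R=cv2.minAreaRect((P[k][:,:2]*1000).astype(np.float32));print(n,"plate",k.sum(),np.median(P[k][:,2]),R)
    print(n,"table z",np.median(P[300,100:200,2]) if n=="top" else np.median(P[250:280,150:200,2]))
    # predicted pixels overlay
    s=8
    for c,(zs) in (((.522,.170),[(.016,.05),(.030,.024),(.075,.004)]),((.5115,-.2512),[(.052,.0103)])):
        q=pix(r,[[*c,.03]])[0].astype(int);im=np.ascontiguousarray(cv2.resize(r["img"][q[1]-24:q[1]+24,q[0]-24:q[0]+24],None,fx=s,fy=s,interpolation=cv2.INTER_CUBIC)[:,:,::-1])
        t=np.linspace(0,2*np.pi,60)
        for z,R in zs:
            p=(pix(r,np.c_[c[0]+R*np.cos(t),c[1]+R*np.sin(t),0*t+z])-q+24+.5)*s
            cv2.polylines(im,[p.astype(int)],True,(0,255,0),1)
        ims.append(cv2.resize(im,(290,290)))
cv2.imwrite("pics/ov.png",np.vstack([np.hstack(ims[:2]),np.hstack(ims[2:])]))
E
```

```text
top stand 0.045 15 [0.5163 0.1675 0.0549] 0.0453 0.0651 [0.5191 0.1695 0.0552]
top stand 0.066 35 [0.5206 0.1702 0.072 ] 0.0669 0.0768 [0.5216 0.1708 0.0719]
top stand 0.025 187 [0.5196 0.1688 0.0302] 0.0261 0.0339 [0.5208 0.1712 0.03  ]
top stand 0.012 761 [0.5201 0.17   0.0161] 0.012 0.0198 [0.5207 0.1706 0.0159]
top boss 277 0.05176491188590904 ((509.9009704589844, -251.97059631347656), (45.84933090209961, 47.792415618896484), 35.04258346557617)
top plate 654 0.015891156802114836 ((509.6527099609375, -251.7916259765625), (123.83326721191406, 65.90467834472656), 34.8757438659668)
top table z 0.0004093213187116307
side stand 0.045 37 [0.5237 0.1677 0.0546] 0.045 0.0659 [0.524  0.169  0.0555]
side stand 0.066 31 [0.5231 0.17   0.071 ] 0.0661 0.0756 [0.5232 0.1696 0.0709]
side stand 0.025 149 [0.5234 0.1677 0.03  ] 0.0253 0.0339 [0.5241 0.1712 0.0296]
side stand 0.012 515 [0.5222 0.1635 0.0163] 0.012 0.02 [0.5242 0.1713 0.016 ]
side boss 441 0.052339946315930086 ((512.0802612304688, -249.80661010742188), (46.832271575927734, 46.73957061767578), 35.23098373413086)
side plate 976 0.016392617676157073 ((512.4931030273438, -249.61068725585938), (125.65117645263672, 64.81271362304688), 35.07542037963867)
side table z 0.0004866615846449984
```

View pics/ov.png

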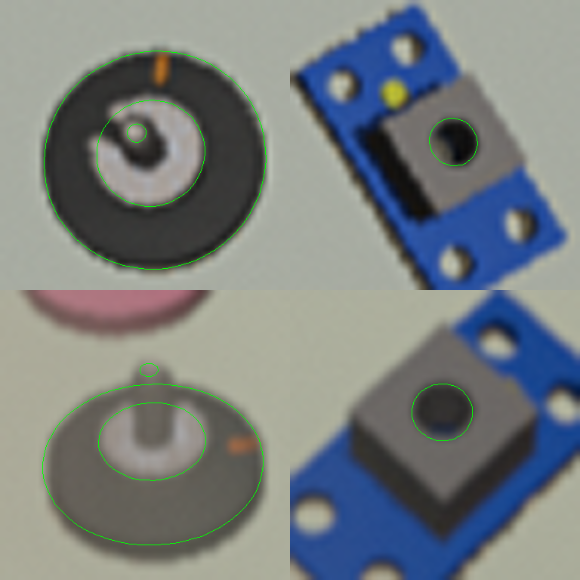

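Overlay: the projected circles fit the base, shoulder, tip and bore in both views to about 1–2 mm. The cameras disagree by about 2 mm, so I'm averaging them. The rack is at (0.511,-0.251) with yaw 0.612, and the stand at (0.522,0.1706) with its mark at about 0.055 rad. The notch seems to be at a yaw near 1.0. Moving to the rack.

```bash
cat >> h.py <<'E'
from scipy.spatial.transform import Rotation as Ro
def move(x,y,z,yaw):
    from cell import status
    s=status.observe();R=Ro.from_euler("xyz",s["tool_rot"]);Rt=Ro.from_euler("xyz",[np.pi,0,yaw])
    print("t",s["time"],"pos",s["tool_pos"].round(4),"rot",s["tool_rot"].round(4),"F",s["contact_force"].round(2),"M",s["torque"].round(2),"op",round(s["opening"],4))
    print("shift",R.inv().apply(np.array([x,y,z])-s["tool_pos"]).round(4),"turn",(R.inv()*Rt).as_rotvec().round(4))
E
python3 -c "
from h import *
move(.511,-.2508,.12,.612)"
```

```text
t 0.1 pos [ 0.1231 -0.51    0.2261] rot [-3.1403e+00 -2.0000e-04  2.3680e-01] F [-0.11  0.39 -0.26] M [-0.    0.02  0.  ] op 0.0916
shift [ 0.4378 -0.1608  0.1064] turn [-0.0013 -0.0004 -0.3752]
```

jog_arm --series '[[1, [0.02, -0.007, 0.005], [0, 0, -0.02]], [1, [0.05, -0.018, 0.012], [0, 0, -0.04]], [1, [0.085, -0.031, 0.02], [0, 0, -0.07]], [1, [0.12, -0.044, 0.028], [0, 0, -0.1]], [1, [0.155, -0.057, 0.037], [0, 0, -0.14]], [1, [0.19, -0.07, 0.045], [0, 0, -0.17]], [1, [0.225, -0.083, 0.054], [0, 0, -0.2]], [1, [0.26, -0.096, 0.062], [0, 0, -0.23]], [1, [0.295, -0.109, 0.07], [0, 0, -0.26]], [1, [0.33, -0.122, 0.079], [0, 0, -0.3]], [1, [0.365, -0.134, 0.088], [0, 0, -0.33]], [1, [0.4, -0.147, 0.097], [0, 0, -0.36]]]' --squeeze 20

```text
time: 1.1
tool_pos: [0.4788, -0.2723, 0.129]
tool_rot: [-3.141, 0.0, 0.598]
contact_force: [-0.4, -1.3, 0.5]
opening: 0.0917
```

jog_arm --series '[[1, [0.02, -0.007, 0.006], [0, 0, -0.01]], [1, [0.032, -0.012, 0.009], [0, 0, -0.015]], [1, [0.037, -0.014, 0.009], [0, 0, -0.015]], [1, [0.0378, -0.0138, 0.0094], [-0.0013, 0, -0.0152]], [1, [0.0378, -0.0138, 0.0094], [-0.0013, 0, -0.0152]]]'

```text
time: 1.52
tool_pos: [0.5006, -0.2417, 0.1207]
tool_rot: [3.14, 0.0, 0.611]
contact_force: [-0.1, 0.4, -0.2]
opening: 0.0921
```

```bash
python3 -c "
from h import *
move(.511,-.2508,.024,.612)"
```

```text
t 1.5167 pos [ 0.5006 -0.2417  0.1207] rot [3.1396e+00 3.0000e-04 6.1140e-01] F [-0.15  0.45 -0.2 ] M [-0.04 -0.02  0.02] op 0.0921
shift [0.0033 0.0132 0.0967] turn [ 0.002   0.0003 -0.0006]
```

jog_arm --series '[[1, [0.003, 0.007, 0.01], [0.002, 0, 0]], [1, [0.0033, 0.0132, 0.025], [0.002, 0, 0]], [1, [0.0033, 0.0132, 0.04], [0.002, 0, 0]], [1, [0.0033, 0.0132, 0.04], [0.002, 0, 0]]]'

```text
time: 1.85
tool_pos: [0.5092, -0.2508, 0.0783]
tool_rot: [-3.137, 0.002, 0.609]
contact_force: [-1.3, -0.5, -1.2]
opening: 0.0916
```

```bash
python3 - <<'E'
from h import *
from cell import eyes
move(.511,-.2508,.024,.612)
r=eyes.read_camera("side");cv2.imwrite("pics/s1.png",cv2.resize(r["img"][220:384,160:400],None,fx=3,fy=3)[:,:,::-1])
E
```

```text
t 1.85 pos [ 0.5092 -0.2508  0.0783] rot [-3.1374e+00  1.8000e-03  6.0950e-01] F [-1.34 -0.51 -1.21] M [-0.03  0.05  0.03] op 0.0916
shift [0.0016 0.0013 0.0543] turn [-0.0042  0.0018 -0.0025]
```

View pics/s1.png

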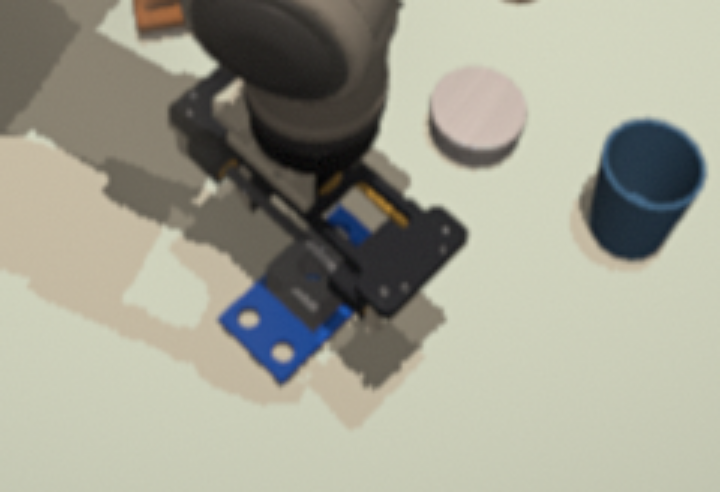

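The gripper straddles the boss (crop ~(310,280)) and is clear of the tin (475,115). Descending.

jog_arm --series '[[1, [0.0015, 0.001, 0.015], [0, 0, 0]], [1, [0.0015, 0.001, 0.03], [0, 0, 0]], [1, [0.0015, 0.001, 0.043], [0, 0, 0]], [1, [0.0015, 0.001, 0.051], [0, 0, 0]], [1, [0.0015, 0.001, 0.054], [0, 0, 0]], [1, [0.0015, 0.001, 0.054], [0, 0, 0]]]'

```text
time: 2.4
tool_pos: [0.5129, -0.2503, 0.0266]
tool_rot: [-3.141, 0.0, 0.611]
contact_force: [0.3, -0.6, -0.5]
opening: 0.0915
```

jog_arm --series '[[-1, [0, 0, 0], [0, 0, 0]], [-1, [0, 0, 0], [0, 0, 0]], [-1, [0, 0, 0], [0, 0, 0]], [-1, [0, 0, 0], [0, 0, 0]], [-1, [0, 0, 0], [0, 0, 0]], [-1, [0, 0, 0], [0, 0, 0]], [-1, [0, 0, 0], [0, 0, 0]], [-1, [0, 0, 0], [0, 0, 0]], [-1, [0, 0, 0], [0, 0, 0]], [-1, [0, 0, 0], [0, 0, 0]]]'

```text
time: 3.23
tool_pos: [0.5131, -0.2498, 0.0264]
tool_rot: [-3.141, 0.0, 0.612]
contact_force: [1.0, 0.3, 1.6]
opening: 0.0459
```

```bash
python3 -c "
from h import *
move(.511,-.2508,.11,.612)"
```

```text
t 3.2333 pos [ 0.5131 -0.2498  0.0264] rot [-3.1409e+00  1.0000e-04  6.1210e-01] F [1.04 0.3  1.57] M [-0.02  0.06  0.01] op 0.0459
shift [-0.0023 -0.0005 -0.0836] turn [-0.0007  0.0001  0.0001]
```

jog_arm --series '[[-1, [0, 0, -0.005], [0, 0, 0]], [-1, [0, 0, -0.02], [0, 0, 0]], [-1, [0, 0, -0.045], [0, 0, 0]], [-1, [0, 0, -0.075], [0, 0, 0]], [-1, [0, 0, -0.095], [0, 0, 0]], [-1, [0, 0, -0.105], [0, 0, 0]], [-1, [0, 0, -0.107], [0, 0, 0]], [-1, [0, 0, -0.107], [0, 0, 0]]]'

```text
time: 3.9
tool_pos: [0.513, -0.2498, 0.1332]
tool_rot: [-3.141, 0.0, 0.612]
contact_force: [-0.2, -0.5, -3.8]
opening: 0.046
```

```bash
python3 - <<'E'
from h import *
from cell import eyes
move(.522,.1706,.133,.7)
for n in("side","top"):
    r=eyes.read_camera(n);np.savez(n+"1.npz",**r)
r=ld("side1.npz");cv2.imwrite("pics/s2.png",cv2.resize(r["img"][180:384,160:400],None,fx=2.9,fy=2.9)[:,:,::-1])
E
```

```text
t 3.9 pos [ 0.513  -0.2498  0.1332] rot [-3.1409e+00  1.0000e-04  6.1200e-01] F [-0.21 -0.54 -3.82] M [ 0.02 -0.05  0.02] op 0.046
shift [ 0.2489 -0.3389  0.0004] turn [-0.0007  0.0001 -0.088 ]
```

View pics/s2.png

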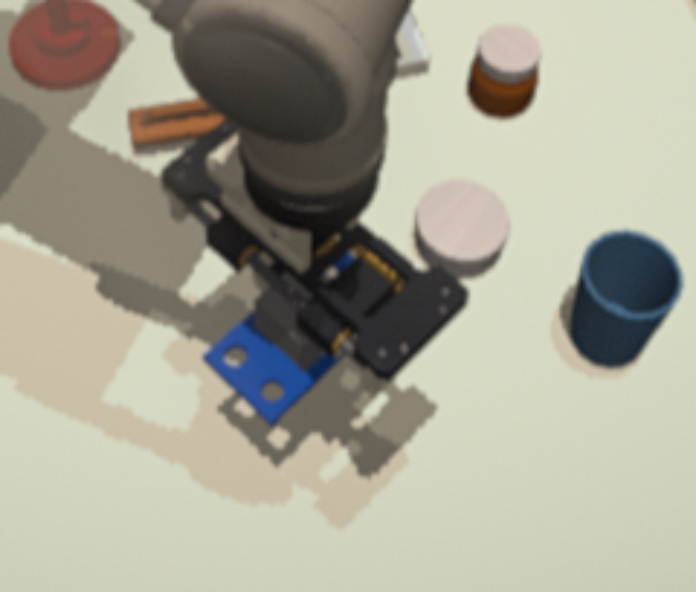

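The rack is lifted and level. Carrying it to above the stand.

jog_arm --series '[[-1, [0.007, -0.009, 0], [0, 0, 0]], [-1, [0.022, -0.03, 0], [0, 0, 0]], [-1, [0.041, -0.055, 0], [0, 0, 0]], [-1, [0.06, -0.081, 0], [0, 0, 0]], [-1, [0.08, -0.108, 0], [0, 0, 0]], [-1, [0.1, -0.135, 0], [0, 0, 0]], [-1, [0.12, -0.162, 0], [0, 0, 0]], [-1, [0.14, -0.189, 0], [0, 0, 0]], [-1, [0.16, -0.216, 0], [0, 0, 0]], [-1, [0.18, -0.243, 0], [0, 0, 0]], [-1, [0.2, -0.27, 0], [0, 0, 0]], [-1, [0.22, -0.297, 0], [0, 0, 0]]]'

```text
time: 5.0
tool_pos: [0.5213, 0.1219, 0.1324]
tool_rot: [-3.14, 0.002, 0.612]
contact_force: [-0.2, 0.2, -2.2]
opening: 0.0459
```

jog_arm --series '[[-1, [0.0165, -0.022, 0], [0, 0, 0]], [-1, [0.026, -0.035, 0], [0, 0, 0]], [-1, [0.03, -0.0405, 0], [0, 0, 0]], [-1, [0.0311, -0.042, 0], [0, 0, 0]], [-1, [0.0311, -0.042, 0], [0, 0, 0]], [-1, [0.0311, -0.042, 0], [0, 0, 0]]]'

```text
time: 5.5
tool_pos: [0.5237, 0.1709, 0.1331]
tool_rot: [-3.141, 0.001, 0.611]
contact_force: [0.8, -0.5, -2.0]
opening: 0.046
```

```bash
python3 - <<'E'
from h import *
from cell import eyes
move(.5238,.1719,.100,.612)
for n in("side","top"):
    r=eyes.read_camera(n);np.savez(n+"2.npz",**r)
a=ld("side2.npz")["img"][90:250,150:330];b=ld("top2.npz")["img"][120:280,120:300]
cv2.imwrite("pics/s3.png",cv2.resize(np.hstack([a,b]),(790,351),interpolation=cv2.INTER_CUBIC)[:,:,::-1])
E
```

```text
t 5.5 pos [0.5237 0.1709 0.1331] rot [-3.1409e+00  1.1000e-03  6.1130e-01] F [ 0.78 -0.45 -1.98] M [-0.06 -0.05  0.01] op 0.046
shift [ 0.0007 -0.0007  0.0331] turn [-0.0007  0.0011 -0.0007]
```

View pics/s3.png

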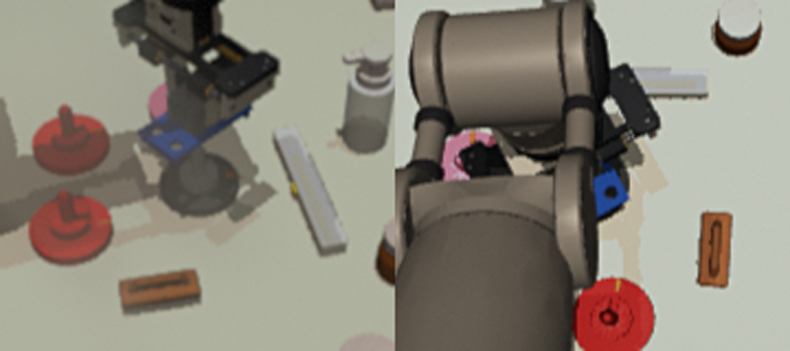

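```bash
python3 - <<'E'
from h import *
r=ld("side2.npz")
s=5;q=np.array([240,150]);im=np.ascontiguousarray(cv2.resize(r["img"][q[1]-50:q[1]+50,q[0]-60:q[0]+60],None,fx=s,fy=s,interpolation=cv2.INTER_CUBIC)[:,:,::-1])
def poly(c,yaw,z,col):
    C=np.array([[62,32],[62,-32],[-62,-32],[-62,32]])/1e3
    R=np.array([[np.cos(yaw),-np.sin(yaw)],[np.sin(yaw),np.cos(yaw)]])
    p=(pix(r,np.c_[C@R.T+c,[z]*4])-q+[60,50]+.5)*s
    cv2.polylines(im,[p.round().astype(int)],True,col,1)
poly((.5238,.1706),.611,.1227,(0,255,0))
for dx,dy in((53,0),):pass
# holes/corner ray
hsv=cv2.cvtColor(r["img"],cv2.COLOR_RGB2HSV);m=near(r,((hsv[...,0]>100)&(hsv[...,0]<130)&(hsv[...,1]>120)).astype(np.uint8),(.5238,.1706),.1227,.08)
h=hull(m);pw=proj(r,h,.1227);Ri=np.array([[np.cos(.611),np.sin(.611)],[-np.sin(.611),np.cos(.611)]])
l=(pw-[.5238,.1706])@Ri.T;print("extent in rack frame",l.min(0),l.max(0))
cv2.imwrite("pics/s4.png",im)
E
```

```text
extent in rack frame [ 0.04354127 -0.03515513] [ 0.05436997 -0.02984155]
```

View pics/s4.png

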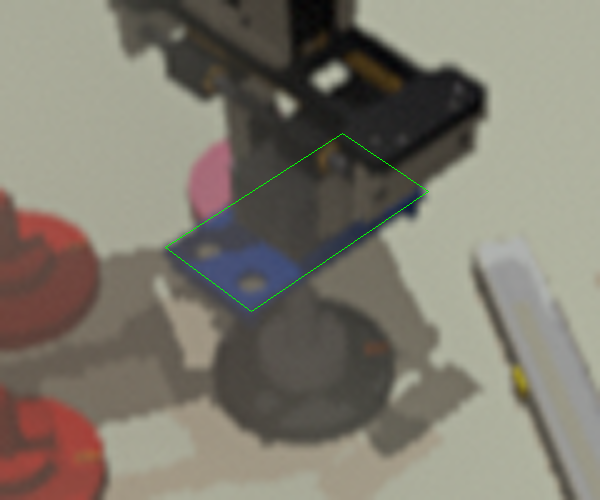

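The projected plate outline matches the held rack to about 1 px, so it is well aligned over the spindle. Lowering.

jog_arm --series '[[-1, [0.0007, -0.0007, 0.01], [0, 0, 0]], [-1, [0.0007, -0.0007, 0.02], [0, 0, 0]], [-1, [0.0007, -0.0007, 0.03], [0, 0, 0]], [-1, [0.0007, -0.0007, 0.036], [0, 0, 0]], [-1, [0.0007, -0.0007, 0.04], [0, 0, 0]], [-1, [0.0007, -0.0007, 0.042], [0, 0, 0]], [-1, [0.0007, -0.0007, 0.044], [0, 0, 0]], [-1, [0.0007, -0.0007, 0.044], [0, 0, 0]]]'

```text
time: 6.27
tool_pos: [0.5241, 0.1728, 0.0893]
tool_rot: [-3.141, 0.0, 0.612]
contact_force: [-0.0, -0.1, -2.3]
opening: 0.0458
```

```bash
python3 -c "
from h import *
move(.5238,.1719,.0544,.612)"
```

```text
t 6.2667 pos [0.5241 0.1728 0.0893] rot [-3.1409e+00  2.0000e-04  6.1200e-01] F [-0.01 -0.09 -2.29] M [-0.03 -0.01 -0.03] op 0.0458
shift [-0.0008  0.0006  0.0349] turn [-0.0007  0.0002 -0.    ]
```

jog_arm --series '[[-1, [-0.0008, 0.0006, 0.002], [0, 0, 0]], [-1, [-0.0008, 0.0006, 0.004], [0, 0, 0]], [-1, [-0.0008, 0.0006, 0.005], [0, 0, 0]], [-1, [-0.0008, 0.0006, 0.005], [0, 0, 0]]]'

```text
time: 6.6
tool_pos: [0.5237, 0.1718, 0.0844]
tool_rot: [-3.141, 0.0, 0.612]
contact_force: [0.1, 0.1, -2.4]
opening: 0.0459
```

jog_arm --series '[[-1, [0, 0, 0.002], [0, 0, 0]], [-1, [0, 0, 0.003], [0, 0, 0]], [-1, [0, 0, 0.004], [0, 0, 0]], [-1, [0, 0, 0.004], [0, 0, 0]]]'

```text
time: 6.93
tool_pos: [0.524, 0.1721, 0.0805]
tool_rot: [-3.141, -0.001, 0.612]
contact_force: [0.8, 2.0, -2.8]
opening: 0.0458
```

jog_arm --series '[[-1, [0.0003, -0.0004, 0.001], [0, 0, 0]], [-1, [0.0003, -0.0004, 0.003], [0, 0, 0]], [-1, [0.0003, -0.0004, 0.004], [0, 0, 0]], [-1, [0.0003, -0.0004, 0.004], [0, 0, 0]]]'

```text
time: 7.27
tool_pos: [0.5237, 0.1724, 0.0763]
tool_rot: [-3.141, 0.0, 0.612]
contact_force: [-0.6, 1.5, -2.0]
opening: 0.0459
```

```bash
python3 -c "
from h import *
move(.5238,.1719,.0544,.612)"
```

```text
t 7.2667 pos [0.5237 0.1724 0.0763] rot [-3.1408e+00  3.0000e-04  6.1200e-01] F [-0.55  1.54 -2.01] M [ 0.16 -0.09  0.01] op 0.0459
shift [-0.0002  0.0004  0.0219] turn [-0.0007  0.0003  0.    ]
```

jog_arm --series '[[-1, [0.0003, -0.0004, 0.002], [0, 0, 0]], [-1, [0.0003, -0.0004, 0.005], [0, 0, 0]], [-1, [0.0003, -0.0004, 0.008], [0, 0, 0]], [-1, [0.0003, -0.0004, 0.01], [0, 0, 0]], [-1, [0.0003, -0.0004, 0.01], [0, 0, 0]]]'

```text
time: 7.68
tool_pos: [0.5235, 0.1727, 0.0659]
tool_rot: [-3.141, 0.001, 0.612]
contact_force: [-0.2, -0.3, -2.8]
opening: 0.0457
```

```bash
python3 -c "
from h import *
move(.5238,.1719,.0544,.612)"
```

```text
t 7.6833 pos [0.5235 0.1727 0.0659] rot [-3.1406e+00  1.1000e-03  6.1200e-01] F [-0.24 -0.27 -2.78] M [ 0.03  0.03 -0.01] op 0.0457
shift [-0.0002  0.0009  0.0115] turn [-0.001   0.0011 -0.    ]
```

jog_arm --series '[[-1, [0, 0, 0.003], [0, 0, 0]], [-1, [0, 0, 0.006], [0, 0, 0]], [-1, [0, 0, 0.008], [0, 0, 0]], [-1, [0, 0, 0.009], [0, 0, 0]], [-1, [0, 0, 0.009], [0, 0, 0]]]'

```text
time: 8.1
tool_pos: [0.5236, 0.1728, 0.0572]
tool_rot: [-3.141, 0.001, 0.612]
contact_force: [0.5, -1.1, -2.4]
opening: 0.0457
```

jog_arm --series '[[-1, [0, 0, 0.0005], [0, 0, 0]], [-1, [0, 0, 0.001], [0, 0, 0]], [-1, [0, 0, 0.0015], [0, 0, 0]], [-1, [0, 0, 0.0015], [0, 0, 0]]]'

```text
time: 8.43
tool_pos: [0.5238, 0.1729, 0.056]
tool_rot: [-3.141, 0.0, 0.612]
contact_force: [-0.3, -0.0, -2.2]
opening: 0.0461
```

jog_arm --series '[[-1, [0, 0, 0.0003], [0, 0, 0]], [-1, [0, 0, 0.0006], [0, 0, 0]], [-1, [0, 0, 0.0008], [0, 0, 0]], [-1, [0, 0, 0.0008], [0, 0, 0]]]'

```text
time: 8.77
tool_pos: [0.5238, 0.1729, 0.0552]
tool_rot: [-3.141, 0.0, 0.612]
contact_force: [-1.2, -0.3, -2.8]
opening: 0.0458
```

jog_arm --series '[[-1, [0, 0, 0.0003], [0, 0, 0]], [-1, [0, 0, 0.0006], [0, 0, 0]], [-1, [0, 0, 0.0006], [0, 0, 0]]]'

```text
time: 9.02
tool_pos: [0.5238, 0.1729, 0.0546]
tool_rot: [-3.141, 0.0, 0.612]
contact_force: [-0.5, -0.4, -3.2]
opening: 0.0457
```

jog_arm --series '[[-1, [0, 0, 0.0003], [0, 0, 0]], [-1, [0, 0, 0.0006], [0, 0, 0]], [-1, [0, 0, 0.0006], [0, 0, 0]]]'

```text
time: 9.27
tool_pos: [0.5239, 0.1729, 0.0543]
tool_rot: [-3.141, -0.0, 0.612]
contact_force: [-1.4, -0.2, 1.7]
opening: 0.0461
```

Contact is at TCP z≈0.0543, against 0.0544 predicted for the tab riding on the shoulder, at about 4 N. Turning counter-clockwise about the bore axis, watching force and z.

jog_arm --series '[[-1, [0, -0.0001, 0.0002], [0, 0, -0.03]], [-1, [0, -0.0001, 0.0002], [0, 0, -0.06]], [-1, [0, -0.0002, 0.0002], [0, 0, -0.09]], [-1, [0, -0.0003, 0.0002], [0, 0, -0.12]], [-1, [0, -0.0003, 0.0002], [0, 0, -0.12]]]'

```text
time: 9.68
tool_pos: [0.5244, 0.1729, 0.0543]
tool_rot: [3.141, -0.001, 0.733]
contact_force: [0.5, -1.7, 0.8]
opening: 0.0459
```

```bash
python3 -c "
from h import *
move(.5238,.1719,.0544,.732)"
```

```text
t 9.6833 pos [0.5244 0.1729 0.0543] rot [ 3.1409e+00 -1.2000e-03  7.3300e-01] F [ 0.45 -1.66  0.83] M [-0.34 -0.3  -0.01] op 0.0459
shift [-0.0011  0.0003 -0.0001] turn [ 0.0007 -0.0012  0.001 ]
```

jog_arm --series '[[-1, [0, -0.0001, 0.0002], [0, 0, -0.03]], [-1, [0, -0.0001, 0.0002], [0, 0, -0.06]], [-1, [0, -0.0002, 0.0002], [0, 0, -0.09]], [-1, [0, -0.0002, 0.0002], [0, 0, -0.09]]]'

```text
time: 10.02
tool_pos: [0.5245, 0.1731, 0.0543]
tool_rot: [3.14, -0.002, 0.822]
contact_force: [2.1, -2.3, 1.5]
opening: 0.046
```

jog_arm --series '[[-1, [0, -0.0001, 0.0001], [0, 0, -0.03]], [-1, [0, -0.0001, 0.0001], [0, 0, -0.06]], [-1, [0, -0.0001, 0.0001], [0, 0, -0.06]]]'

```text
time: 10.27
tool_pos: [0.5245, 0.1732, 0.0542]
tool_rot: [3.14, -0.002, 0.882]
contact_force: [2.3, -2.2, 3.2]
opening: 0.046
```

jog_arm --series '[[-1, [0, -0.0001, 0], [0, 0, -0.03]], [-1, [0, -0.0001, 0], [0, 0, -0.06]], [-1, [0, -0.0001, 0], [0, 0, -0.06]]]'

```text
time: 10.52
tool_pos: [0.5244, 0.1733, 0.0542]
tool_rot: [3.14, -0.002, 0.941]
contact_force: [3.2, -2.1, 4.1]
opening: 0.0463
```

jog_arm --series '[[-1, [0, -0.0001, 0], [0, 0, -0.03]], [-1, [0, -0.0001, 0], [0, 0, -0.05]], [-1, [0, -0.0001, 0], [0, 0, -0.05]]]'

```text
time: 10.77
tool_pos: [0.5242, 0.1735, 0.0541]
tool_rot: [3.14, -0.002, 0.991]
contact_force: [3.1, -3.6, 4.1]
opening: 0.0457
```

jog_arm --series '[[-1, [0, -0.0001, 0], [0, 0, -0.03]], [-1, [0, -0.0001, 0], [0, 0, -0.05]], [-1, [0, -0.0001, 0], [0, 0, -0.05]]]'

```text
time: 11.02
tool_pos: [0.5238, 0.1736, 0.0539]
tool_rot: [3.141, -0.001, 1.042]
contact_force: [4.1, -1.9, 4.9]
opening: 0.0457
```

jog_arm --series '[[-1, [0, -0.0001, 0], [0, 0, -0.02]], [-1, [0, -0.0001, 0], [0, 0, -0.04]], [-1, [0, -0.0001, 0], [0, 0, -0.04]]]'

```text
time: 11.27
tool_pos: [0.5222, 0.1738, 0.0528]
tool_rot: [-3.139, 0.001, 1.083]
contact_force: [3.2, 1.4, -1.1]
opening: 0.046
```

z fell 1.1 mm and the contact force vanished at yaw ≈1.08, so the tab has found the keyway. I'll turn slightly further and lower.

jog_arm --series '[[-1, [0, 0, 0.0004], [0, 0, -0.015]], [-1, [0, 0, 0.0008], [0, 0, -0.03]], [-1, [0, 0, 0.001], [0, 0, -0.03]]]'

```text
time: 11.52
tool_pos: [0.5223, 0.1737, 0.0519]
tool_rot: [-3.139, 0.001, 1.113]
contact_force: [1.2, -0.3, -2.1]
opening: 0.0459
```

jog_arm --series '[[-1, [0, 0, 0.0005], [0, 0, 0]], [-1, [0, 0, 0.001], [0, 0, 0]], [-1, [0, 0, 0.001], [0, 0, 0]]]'

```text
time: 11.77
tool_pos: [0.5224, 0.1736, 0.051]
tool_rot: [-3.139, 0.001, 1.112]
contact_force: [0.6, 1.3, -1.5]
opening: 0.0459
```

```bash
python3 -c "
from h import *
move(.5238,.1719,.0464,1.11)"
```

```text
t 11.7667 pos [0.5224 0.1736 0.051 ] rot [-3.1395e+00  6.0000e-04  1.1119e+00] F [ 0.56  1.29 -1.47] M [ 0.08 -0.18 -0.05] op 0.0459
shift [-0.0009  0.002   0.0046] turn [-0.0021  0.0006  0.0019]
```

Free so far. Continuing down towards 0.0464.

jog_arm --series '[[-1, [0, 0, 0.0008], [0, 0, 0]], [-1, [0, 0, 0.0016], [0, 0, 0]], [-1, [0, 0, 0.002], [0, 0, 0]], [-1, [0, 0, 0.002], [0, 0, 0]]]'

```text
time: 12.1
tool_pos: [0.5228, 0.1735, 0.0493]
tool_rot: [-3.14, 0.0, 1.112]
contact_force: [-0.1, 0.9, -3.5]
opening: 0.0461
```

jog_arm --series '[[-1, [0, 0, 0.0006], [0, 0, 0]], [-1, [0, 0, 0.0012], [0, 0, 0]], [-1, [0, 0, 0.0015], [0, 0, 0]], [-1, [0, 0, 0.0015], [0, 0, 0]]]'

```text
time: 12.43
tool_pos: [0.523, 0.1735, 0.0479]
tool_rot: [-3.141, -0.0, 1.112]
contact_force: [-0.5, -0.6, -1.7]
opening: 0.0457
```

jog_arm --series '[[-1, [0, 0, 0.0004], [0, 0, 0]], [-1, [0, 0, 0.0008], [0, 0, 0]], [-1, [0, 0, 0.0008], [0, 0, 0]]]'

```text
time: 12.68
tool_pos: [0.5231, 0.1736, 0.0472]
tool_rot: [-3.141, -0.0, 1.112]
contact_force: [-0.2, 0.5, -2.5]
opening: 0.0457
```

jog_arm --series '[[-1, [0, 0, 0.0003], [0, 0, 0]], [-1, [0, 0, 0.0006], [0, 0, 0]], [-1, [0, 0, 0.0006], [0, 0, 0]]]'

```text
time: 12.93
tool_pos: [0.5231, 0.1736, 0.0466]
tool_rot: [-3.141, -0.0, 1.112]
contact_force: [0.8, -0.2, -2.4]
opening: 0.0458
```

jog_arm --series '[[-1, [0, 0, 0.0003], [0, 0, 0]], [-1, [0, 0, 0.0005], [0, 0, 0]], [-1, [0, 0, 0.0005], [0, 0, 0]]]'

```text
time: 13.18
tool_pos: [0.5231, 0.1736, 0.0464]
tool_rot: [-3.141, -0.0, 1.112]
contact_force: [-1.0, 1.3, 0.4]
opening: 0.0454
```

jog_arm --series '[[-1, [0, 0, 0.0002], [0, 0, 0]], [-1, [0, 0, 0.0004], [0, 0, 0]], [-1, [0, 0, 0.0004], [0, 0, 0]], [-1, [0, 0, 0.0004], [0, 0, 0]]]'

```text
time: 13.52
tool_pos: [0.5232, 0.1736, 0.0463]
tool_rot: [-3.141, -0.0, 1.112]
contact_force: [-2.6, -0.6, 5.0]
opening: 0.0457
```

Seated at 0.0463 (predicted 0.0464) with about 7 N on the shoulder. Easing off the pressure, opening and lifting.

jog_arm --series '[[-1, [0, 0, -0.0003], [0, 0, 0]], [-1, [0, 0, -0.0005], [0, 0, 0]], [0.3, [0, 0, -0.0005], [0, 0, 0]], [0.3, [0, 0, -0.0005], [0, 0, 0]], [0.6, [0, 0, -0.0005], [0, 0, 0]], [0.6, [0, 0, -0.0005], [0, 0, 0]], [0.8, [0, 0, -0.0005], [0, 0, 0]], [0.8, [0, 0, -0.0005], [0, 0, 0]], [0.8, [0, 0, -0.0005], [0, 0, 0]], [0.8, [0, 0, -0.0005], [0, 0, 0]]]'

```text
time: 14.35
tool_pos: [0.5231, 0.1736, 0.0462]
tool_rot: [-3.141, -0.0, 1.112]
contact_force: [0.1, -0.4, 0.9]
opening: 0.0823
```

jog_arm --series '[[0.8, [0, 0, -0.005], [0, 0, 0]], [0.8, [0, 0, -0.015], [0, 0, 0]], [0.8, [0, 0, -0.03], [0, 0, 0]], [0.8, [0, 0, -0.05], [0, 0, 0]], [0.8, [0, 0, -0.075], [0, 0, 0]], [0.8, [0, 0, -0.1], [0, 0, 0]], [0.8, [0, 0, -0.13], [0, 0, 0]], [0.8, [0, 0, -0.155], [0, 0, 0]], [0.8, [0, 0, -0.165], [0, 0, 0]], [0.8, [0, 0, -0.17], [0, 0, 0]]]'

```text
time: 15.18
tool_pos: [0.5239, 0.1737, 0.2188]
tool_rot: [3.139, -0.003, 1.112]
contact_force: [-0.8, 0.3, 0.2]
opening: 0.0829
```

```bash
python3 -c "
from h import *
move(.4,-.2,.23,1.112)"
```

```text
t 15.1833 pos [0.5239 0.1737 0.2188] rot [ 3.1386e+00 -2.9000e-03  1.1121e+00] F [-0.77  0.27  0.22] M [-0.05 -0.06 -0.06] op 0.0829
shift [-0.3899  0.0544 -0.0121] turn [ 0.003  -0.0029  0.0001]
```

jog_arm --series '[[0.8, [-0.015, 0.002, 0], [0, 0, 0]], [0.8, [-0.045, 0.006, 0], [0, 0, 0]], [0.8, [-0.08, 0.011, 0], [0, 0, 0]], [0.8, [-0.12, 0.017, 0], [0, 0, 0]], [0.8, [-0.16, 0.022, 0], [0, 0, 0]], [0.8, [-0.2, 0.028, 0], [0, 0, 0]], [0.8, [-0.24, 0.034, 0], [0, 0, 0]], [0.8, [-0.28, 0.039, 0], [0, 0, 0]], [0.8, [-0.31, 0.043, 0], [0, 0, 0]], [0.8, [-0.33, 0.046, 0], [0, 0, 0]], [0.8, [-0.34, 0.047, 0], [0, 0, 0]], [0.8, [-0.34, 0.047, 0], [0, 0, 0]]]'

```text
time: 16.18
tool_pos: [0.4138, -0.1533, 0.2153]
tool_rot: [-3.139, -0.0, 1.109]
contact_force: [-0.1, 0.7, -0.4]
opening: 0.0822
```

```bash
python3 - <<'E'
from h import *
from cell import eyes
for n in("side","top"):
    np.savez(n+"3.npz",**eyes.read_camera(n))
ims=[]
for n in("top","side"):
    r=ld(n+"3.npz");rz=r["range_z"];K=r["camera_matrix"];T=r["T"]
    v,u=np.mgrid[:384,:512];P=np.stack([(u-K[0,2])/K[0,0]*rz,(v-K[1,2])/K[1,1]*rz,rz],-1)@T[:3,:3].T+T[:3,3]
    D=np.hypot(P[...,0]-.522,P[...,1]-.1706)
    hsv=cv2.cvtColor(r["img"],cv2.COLOR_RGB2HSV);b=(hsv[...,0]>100)&(hsv[...,0]<130)&(hsv[...,1]>140)&(D<.08)
    for nm,k in(("plate",b&(P[...,2]>.025)&(P[...,2]<.06)),("boss",(D<.036)&(P[...,2]>.066)&(P[...,2]<.08))):
        p=P[k];A=np.c_[p[:,:2]-p[:,:2].mean(0),np.ones(len(p))];c=np.linalg.lstsq(A,p[:,2],rcond=None)[0]
        print(n,nm,k.sum(),"z",np.median(p[:,2]).round(4),"slope",c[:2].round(3),cv2.minAreaRect((p[:,:2]*1000).astype(np.float32)))
    q=pix(r,[[.522,.171,.03]])[0].astype(int);ims.append(cv2.resize(r["img"][q[1]-40:q[1]+40,q[0]-40:q[0]+40],(395,395),interpolation=cv2.INTER_CUBIC)[:,:,::-1])
cv2.imwrite("pics/fin.png",np.hstack(ims))
cv2.imwrite("pics/fin2.png",ld("side3.npz")["img"][:,:,::-1])
E
```

```text
top plate 579 z 0.0362 slope [-0.001  0.   ] ((521.4986572265625, 171.2050323486328), (122.41661071777344, 64.00413513183594), 63.85812759399414)
top boss 309 z 0.0721 slope [ 0.015 -0.008] ((520.9705810546875, 170.09837341308594), (46.308719635009766, 45.96846008300781), 62.92143249511719)
side plate 21 z 0.0374 slope [ 0.003 -0.006] ((523.18359375, 168.62933349609375), (125.65717315673828, 15.794597625732422), 37.182987213134766)
side boss 247 z 0.0722 slope [0.    0.021] ((523.5435180664062, 172.73037719726562), (51.05710983276367, 46.459190368652344), 65.34617614746094)
```

View pics/fin.png

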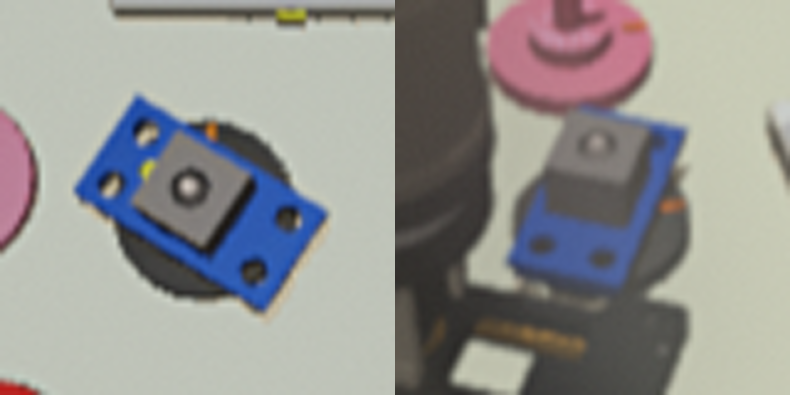

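View pics/fin2.png

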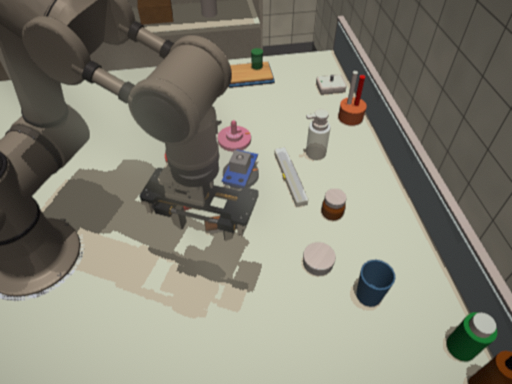

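The pictures show the rack home on the dark stand. The plate top is at 36 mm and the boss top at 72 mm, both as expected for fully seated, and it is level. The spindle tip is centred in the bore (top crop (190,187)). The bystanders look where they were, and the gripper is free in the air.

```bash
python3 -c "
from cell import job
print(job.hand_in())"
```

```text
the job is handed in; nothing more can be done
None
```

The rack is back on the dark stand, fully seated and released, and I handed the job in at about 16 s of the 58 s allowed.

- **Threading:** I gripped the boss, lowered the rack over the spindle and rested the tab on the shoulder with about 4 N. It touched at TCP height 54.3 mm, against 54.4 mm expected.
- **Keyway:** I turned the rack counter-clockwise. The tab dropped in at a yaw of about 1.08 rad, roughly 1.0 rad from the orange mark. I then lowered it until the plate touched the shoulder at 46.3 mm, against 46.4 mm expected. The press on the stand stayed at about 7 N or less in every reading.
- **Last checks:** The top camera puts the plate top at 36 mm and the boss top at 72 mm, both as they should be when home. The fitted slope is at most 0.021 in both views, and the spindle tip is centred in the bore. The gripper is clear of everything, and the bystanders look unmoved; I compared them by eye only, and in the final side view the arm hides the nail brush.
- **Disagreement:** The two cameras differed by about 2 mm throughout, within their calibration, so I used the average. In the final side view the arm covers most of the plate, so its plate reading (37.4 mm from 21 pixels) carries little weight.

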